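# Hold the spring clip open over the counter card

### The arm

A 7-joint arm with a two-finger parallel gripper is mounted at the origin on a cart in front of the work surface, level with it; the furniture and walls round the work are solid. World frame = base frame: x ahead of the robot, y to its left, z up, the work surface at z = 0. Lengths are in mm, angles in rad, forces in N, time in s.
With the tool pointing down it reaches from about 400 to 875 mm from the base axis. Payload 4.4 kg.
Tool frame: the origin (TCP) lies midway between the tips of the shut fingers; the grasp point (between the pads) lies 19 mm behind it; z points along the fingers, y is the line along which they close (so a half turn about z gives the same grasp; the last joint's range is limited). The gripper opens to 85 mm and grips with 20 to 120 N. Pads are 22 mm wide; open, the fingers measure 114 mm over their backs; the gripper's body (76 mm by 85 mm) begins 54 mm behind the grasp point. The pads swing forward as they close: fully open they stand 13 mm farther back than shut.
Start: joints at [-1.406, 0.628, 0.038, 1.517, -0.027, 0.996, -0.02], TCP at [148.666, 632.784, 231.313] pointing down, gripper open.
Joint ranges: [-3.06, 3.06], [-0.37, 2.12], [-1.25, 1.32], [0.18, 2.47], [-1.1, 4.24], [0.23, 1.98], [-2.94, 2.94]. Speed limits (rad/s): [2.57, 2.57, 3.14, 3.14, 3.14, 3.14, 3.14].

### API

Orientations are given as [roll, pitch, yaw] about the fixed x, y, z axes, in that order (R = Rz(yaw) Ry(pitch) Rx(roll)).
In Python, from cell import ctrl gives the robot as it stands. The module is installed in compiled form; this text tells all that it offers.
- The arm moves only by the tool step_arm, never from a script. Its argument "commands" is one flat list of numbers, 7 for each row, row after row: the shift along the tool's x, y, z in cm, then the turn, a rotation vector about the tool's x, y, z in rad, then the opening, from 0 (shut) to 1 (fully open). A call has 1 to 10 rows; each row is the pose to reach, as a shift and turn from the pose commanded when the call began, along the tool's axes at that moment; what a row does not reach only later rows make up. A row lasts 1/10 s, in which the tool goes at most 50 mm and 8.59 degrees, less where a joint would pass 70% of its speed; a pose out of reach is approached as far as the arm can. A call with a gripper value outside its range is refused whole. The fingers move at their own pace and stop on an object; the grip force is fixed at half the most. Time passes only in rows, so rows that repeat a pose let the fingers close. It gives the time, the measured TCP pose, the force, the opening and the grip force at its end, in the units of the state.
- ctrl.read_state(): the state, without advancing time (a new reading comes with each control period).
- ctrl.get_image(name): name is "scene" or "top" or "wrist"; returns a dict with "image" (480x640x3 uint8, red, green, blue), "range_z" (480x640 float32, mm along the optical axis (not along the pixel's ray), 0 where there is no reading), "vfov" (degrees; the focal length in pixels is half the picture's height over the tangent of half this angle, whatever the lens; pixels are square), "cx", "cy" (the principal point, pixels), "D" ([k1, k2, p1, p2, k3] as OpenCV has them; the pictures are not rectified), "world_to_cam" (4x4, takes a point from world to camera coordinates). Camera axes: x right, y down, z forward; pixel columns grow to the right and rows downward; lengths in mm; the calibration is good to about 2 mm. A picture is of the moment at which its call begins.
- ctrl.finish_job(): hands the job in; it is judged then, once.
The state is a dict: "clock": time; "qpos": joint angles; "qd": joint speeds; "tau": joint torques, N m; "eef_pos": TCP position; "tool_rot": TCP orientation; "force": force on the tool from outside, world axes, zero at the start; "torque": the same for the moment, N m; "width": finger opening in mm; "gripper_force": force on a finger pad.
Only numpy, scipy, OpenCV 4.12 (cv2) and the standard library are available. Lean on these libraries where they do the work, as an engineer would, in place of code of your own. Each camera call takes 0.05 s, during which the arm holds its last target. There are 200 camera calls.

### The job

On the card stand, first push the lever's tab over until the hold-down arm stands fully up and the card's top edge is free. Then squeeze the spring clip's handles to take it off its rack, and hold it gaping astride the middle of the card's top edge, the open jaws reaching down past the edge on either side without touching the card. Do not knock the stand with the clip, leave the other loose things alone, and finish while still holding the clip squeezed open there: do not let it close or let go.

Things in the scene. Friction and masses are not known exactly. Their poses are not given: they have to be found in the camera images.
- stand: Fixed card stand; wooden foot 60 (x) x 170 (y) x 18 mm. Origin on the counter under the card's middle; z up; yaw within 0.35 rad. A white card, 3 mm thick (x), 120 mm wide (y), stands upright in the plane x = 0, top edge at z = 115 mm. A 14 mm square steel post at y = -75 mm carries the lever on its round head (18 mm across).
- card_edge (a point): Middle of the card's top edge (115 mm above the counter, card thickness 3 mm); axes as the stand's: x across the card, y along its edge, z up.
- lever (a joint): Hold-down lever. 0 = lowered: its 78 mm arm lies along +y over the card's edge, its top 131 mm above the counter. 1.35 (stop) = fully raised: arm nearly upright at the post, up to 210 mm above the counter. Raised means over 1.1. Starts at 0 to 0.15; stays where left (friction, 3 N at a fingertip). Pushing its tab towards the stand's -y raises the arm.
- lever_pivot (a point): Lever's pivot on the post: x = 0, y = -75, z = 128 mm in the stand's frame; axis along the stand's x. A vertical fingertip ending 20 mm above the pivot and pushing the tab towards -y until its leading side is 30 mm past the pivot brings the lever about to its stop.
- lever_tab (a point): Centre of the 12 mm black ball on the end of the lever's tab, 50 mm from the pivot. With the lever at 0 the tab rises from the pivot leaning 0.35 rad towards +y of the stand (ball at y = -58, z = 175 mm).
- rack: Fixed rack for the clip: wooden foot 60 (x) x 110 (y) x 18 mm with an upright metal plate, 3 mm thick (x), 100 mm wide (y), top edge at z = 70 mm. Origin under the plate's middle, on the counter; z up. Rack and stand can change places.
- clip: Loose steel spring clip, about 60 g, 36 mm long (y); this is its half on the +x side. Origin on the pivot axis (its y). It starts biting on the rack plate, upright, handles up, y along the plate within 25 mm of its middle, pivot 20 mm above its top. Jaws reach 39 mm below the pivot; a card must stay 8 mm below the pivot. Squeezed, each half (and this frame) turns about y by half the opening.
- bar_a (a point): Middle of the black handle bar on the clip's +x side (8 mm thick, 38 mm long, parallel to the pivot). Shut: at x = +20, z = +37 mm from the pivot. Pinching both bars together along x opens the jaws; they measure 48 mm over both when shut, about 22 mm fully open, then lying 42 mm above the pivot.
- bar_b (a point): Middle of the other handle bar, on the -x side; shut: at x = -20, z = +37 mm from the pivot.
- clip_jaw (a joint): Opening angle of the clip: 0 = shut on a 3 mm plate, 0.7 = stop, fully open (jaw tips about 28 mm apart). The spring closes it; it takes 6 N a finger to start and about 9 N to open fully; a squeeze of 20 to 25 N holds it at the stop. It counts as gaping above 0.4.
- jaw_a (a point): Centre of the rolled tip (6 mm thick, 34 mm long) of the jaw on the clip's +x side.
- jaw_b (a point): Centre of the rolled tip (6 mm thick, 34 mm long) of the jaw on the clip's -x side.
- carton: Bystander, loose: cream carton, 51 x 84 x 135 mm high. Origin at the underside's centre. To be left alone.
- ribbon: Bystander, loose: reel of gold ribbon, 64 mm across, 26 mm high. Origin at the underside's centre. To be left alone.
- stapler: Bystander, loose: stapler, 31 x 140 x 49 mm high. Origin at the underside's centre. To be left alone.
- tape: Bystander, loose: roll of tape lying flat, 93 mm across, 48 mm high. Origin at the underside's centre. To be left alone.
- praline: Bystander, loose: wrapped praline, 51 x 24 x 24 mm. Origin at the underside's centre. To be left alone.

How it is judged (in metres and radians):
On the way, in this order (a step that is already met when the one before it is completed fails the run):
1. the hold-down lever is raised while the clip is still on its rack (value of joint lever above 1.1 rad and distance between clip and rack below 0.125 m), for 0.2 s.
2. the clip, squeezed open, is clear of the rack (value of joint clip_jaw above 0.4 rad and distance between clip and rack above 0.14 m and contact force between clip and rack below 0.2 N), for 0.2 s.
At the end, for the whole second after the job is handed in: Lever over 1.1 rad. Clip held by the fingers (over 2 N), at rest, open over 0.4 rad, touching nothing of the stand (under 0.3 N), within 25 mm of the edge's middle and 0.35 rad of its line; jaw tips on either side, each 5.5 mm or more from the mid-plane and 5 mm or more below the edge (value of joint lever above 1.1 rad and value of joint clip_jaw above 0.4 rad and ((x of jaw_a in the frame of card_edge above 0.0055 m and x of jaw_b in the frame of card_edge below -0.0055 m) or (x of jaw_b in the frame of card_edge above 0.0055 m and x of jaw_a in the frame of card_edge below -0.0055 m)) and z of each of jaw_a, jaw_b in the frame of card_edge below -0.005 m and z of clip in the frame of card_edge above 0.004 m and y of clip in the frame of card_edge between -0.025 and 0.025 m and angle between the y axis of clip and the y axis of card_edge, either way round below 0.35 rad and contact force between clip and stand below 0.3 N and contact force between the fingers and clip above 2 N and linear speed of clip below 0.03 m/s); the arm keeps its last pose, push and grip.
It fails at once if the clip knocks or bites the stand or card (over 10 N) (contact force between clip and stand above 10 N).
It fails at once if a bystander is shifted by more than 30 mm (distance of any of carton, ribbon, stapler, tape, praline from where it was at the start of the episode above 0.03 m).
It also fails if it takes over 51 s, if anything falls off the work surface, if the arm or the gripper's body presses on something with over 40 N, if the wrist force passes 120 N, or if a joint passes its speed limit or range.

## Working session

There is one attempt and no reset: what is moved stays moved. The work goes in short steps, Python scripts to look and compute and a tool call to move; the robot and the scene stay as the last step left them, time stands still between calls to the robot, and variables do not carry over. Pictures are saved under pics/ and viewed, at most 12 in all, crops included, and the job is handed in when it is done.

Besides the shell and the picture viewer there is one more tool, called after ">>>" by a JSON object that holds its "api" and its "payload". step_arm: Moves the arm, as the interface text tells. Its arguments: {"type":"object","properties":{"commands":{"type":"array"}},"required":["commands"]}

```bash
mkdir -p pics; cat > h.py <<'E'
import numpy as np, cv2
from cell import ctrl
def K(d):
    f=240/np.tan(np.radians(d["vfov"])/2); return np.array([[f,0,d["cx"]],[0,f,d["cy"]],[0,0,1.]])
def grab(n):
    d=ctrl.get_image(n); d={k:(np.array(v) if not np.isscalar(v) else v) for k,v in d.items()}; np.savez(f"{n}.npz",**d); return d
def load(n): 
    z=np.load(f"{n}.npz"); return {k:z[k] for k in z.files}
def cloud(d):
    v,u=np.mgrid[0:480,0:640]; p=np.stack([u,v],-1).reshape(-1,1,2).astype(float)
    n=cv2.undistortPoints(p,K(d),d["D"]).reshape(480,640,2); z=d["range_z"][...,None]
    c=np.concatenate([n*z,z],-1); T=np.linalg.inv(d["world_to_cam"])
    w=c@T[:3,:3].T+T[:3,3]; w[d["range_z"]<=0]=np.nan; return w
def proj(d,P):
    T=d["world_to_cam"]; r,_=cv2.Rodrigues(T[:3,:3]); return cv2.projectPoints(np.array(P,float).reshape(-1,1,3),r,T[:3,3],K(d),d["D"])[0].reshape(-1,2)
def save(d,name): cv2.imwrite(f"pics/{name}.png",d["image"][...,::-1])
E
python3 - <<'E'
from h import *
a=grab("scene");b=grab("top")
save(a,"s0");save(b,"t0")
s=ctrl.read_state();print(s)
for n in (a,b):print(np.linalg.inv(n["world_to_cam"])[:3].round(2),n["vfov"],n["D"])
E
```

```text
{'clock': 0.1, 'qpos': array([-1.4058325 ,  0.62926016,  0.0384508 ,  1.51826258, -0.02701554,
        0.99630632, -0.01997559]), 'qd': array([-0.00198408, -0.00388385,  0.00064035, -0.00251322, -0.00266423,
        0.00025871, -0.00175361]), 'tau': array([ 2.12484607e-03, -5.64541411e+01,  1.23044539e+00, -1.93978322e+01,
        1.13069350e-02,  5.45698655e-03,  2.03794519e-05]), 'eef_pos': array([148.50980792, 632.23157208, 230.47866241]), 'tool_rot': array([-3.13987422e+00,  8.12775563e-06,  2.91084003e+00]), 'force': array([-0.52213823, -0.43663752,  0.68464603]), 'torque': array([ 0.04919967, -0.01315178, -0.03143833]), 'gripper_force': 0.0, 'width': 85.60000492989164}
[[ 8.7000e-01 -3.4000e-01  3.6000e-01  2.5772e+02]
 [-4.9000e-01 -5.9000e-01  6.4000e-01 -4.6060e+02]
 [-1.0000e-02 -7.4000e-01 -6.8000e-01  6.9800e+02]] 55.35529888321747 [-0.02324652  0.          0.          0.          0.        ]
[[-2.0000e-02 -9.8000e-01  1.8000e-01  4.1192e+02]
 [-1.0000e+00  3.0000e-02  3.0000e-02  8.0340e+01]
 [-3.0000e-02 -1.8000e-01 -9.8000e-01  9.6502e+02]] 57.98641359974106 [-0.10060442  0.          0.          0.          0.        ]
```

View pics/s0.png

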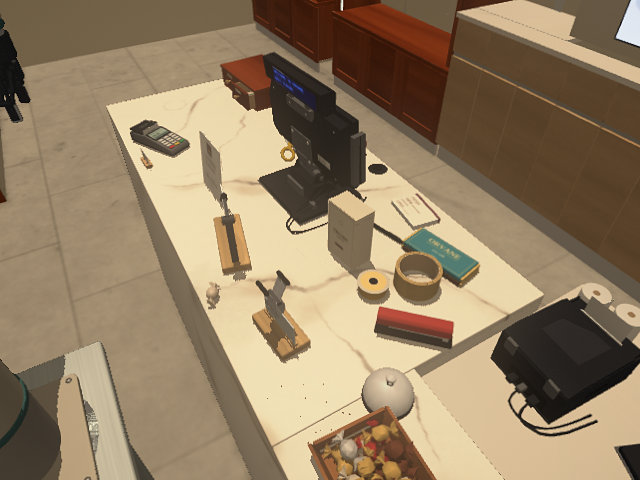

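View pics/t0.png

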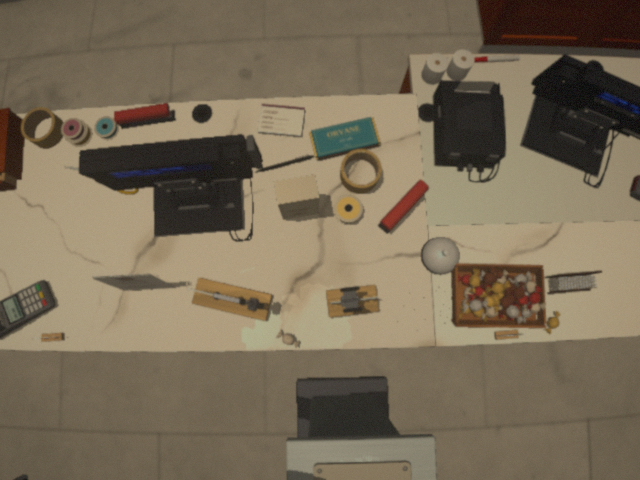

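The scene shows the stand at scene(232,240)/top(232,298), the rack with clip at scene(280,325)/top(353,300), and the praline close by at top(290,340). In the top view the post and tab are at the stand's right end, about (255,303).

```bash
python3 - <<'E'
from h import *
a=load("scene");b=load("top")
A=cv2.resize(a["image"][180:365,190:360],None,fx=3.2,fy=3.2,interpolation=2)
B=cv2.resize(b["image"][265:355,180:395],None,fx=3.2,fy=3.2,interpolation=2)
H=max(A.shape[0],B.shape[0]);
c=np.zeros((600,800,3),np.uint8)
A=cv2.resize(a["image"][180:365,190:320],None,fx=1.7,fy=1.7,interpolation=2);c[:A.shape[0],:A.shape[1]]=A
B=cv2.resize(b["image"][265:345,180:395],None,fx=3.4,fy=3.4,interpolation=2);c[320:320+B.shape[0],:B.shape[1]]=B
cv2.imwrite("pics/c0.png",c[...,::-1])
W=[cloud(a),cloud(b)]
for k,w in enumerate(W):
  p=w.reshape(-1,3); p=p[np.isfinite(p[:,0])]
  m=(p[:,0]>250)&(p[:,0]<560)&(p[:,1]>-60)&(p[:,1]<480)
  p=p[m]; print(k,len(p))
  for lo,hi in((12,24),(30,60),(60,75),(80,100),(100,112),(112,120),(122,140),(140,165),(165,190)):
    q=p[(p[:,2]>lo)&(p[:,2]<hi)]
    # cluster
    if len(q)<3: continue
    im=np.zeros((320,560),np.uint8); im[(q[:,0]-250).astype(int),(q[:,1]+70).astype(int)]=1
    im=cv2.dilate(im,np.ones((9,9)))
    n,l=cv2.connectedComponents(im); lab=l[(q[:,0]-250).astype(int),(q[:,1]+70).astype(int)]
    for i in range(1,n):
      r=q[lab==i]
      if len(r)<4: continue
      rr=cv2.minAreaRect(r[:,:2].astype(np.float32)); print(lo,hi,len(r),r.mean(0).round(0),np.round(rr[0]),np.round(rr[1]),round(rr[2],1),r[:,2].max().round(0))
E
```

```text
0 27797
12 24 156 [363. 146.  18.] [365. 148.] [50. 22.] 62.7 24.0
12 24 1082 [448. 255.  16.] [452. 270.] [173.  60.] 76.0 24.0
12 24 1219 [437.  -4.  17.] [442.   6.] [ 61. 111.] 4.5 24.0
12 24 40 [480. 441.  17.] [479. 441.] [ 3. 77.] 2.5 23.0
30 60 75 [435. 200.  45.] [435. 199.] [ 5. 14.] 75.5 58.0
30 60 221 [442.  -7.  46.] [442.   6.] [ 14. 100.] 9.1 60.0
30 60 113 [482. 440.  46.] [482. 441.] [ 6. 77.] 0.7 60.0
60 75 41 [434. 199.  68.] [435. 200.] [ 4. 14.] 76.8 75.0
60 75 149 [443.  -7.  67.] [445.  -4.] [22. 77.] 16.6 75.0
60 75 61 [485. 437.  68.] [484. 441.] [ 5. 76.] 4.6 75.0
80 100 212 [440.  14.  90.] [439.  17.] [21. 36.] 11.6 100.0
80 100 54 [435. 200.  90.] [434. 200.] [ 5. 14.] 68.0 100.0
80 100 92 [487. 437.  90.] [488. 440.] [ 7. 80.] 2.0 100.0
100 112 9 [432.   6. 106.] [431.   9.] [ 4. 13.] 7.7 111.0
100 112 35 [435. 200. 106.] [435. 200.] [ 5. 14.] 72.7 111.0
100 112 80 [451.  18. 106.] [451.  18.] [ 9. 26.] 5.3 112.0
100 112 62 [489. 437. 106.] [489. 440.] [ 5. 75.] 3.5 112.0
112 120 24 [434. 200. 116.] [434. 200.] [ 5. 15.] 76.5 120.0
112 120 52 [456.  18. 
[... 1901 characters left out ...]
] [457.  21.] [ 4. 26.] 4.8 120.0
112 120 39 [467. 319. 116.] [467. 317.] [56.  4.] 74.9 120.0
112 120 19 [493. 424. 117.] [493. 425.] [ 6. 44.] 9.8 120.0
112 120 9 [491. 469. 117.] [491. 468.] [ 0. 17.] 0.4 119.0
122 140 82 [423.  18. 130.] [423.  18.] [ 8. 37.] 3.5 136.0
122 140 119 [438. 208. 135.] [439. 210.] [23. 27.] 89.0 140.0
122 140 120 [451. 261. 135.] [450. 260.] [51. 12.] 71.9 140.0
122 140 83 [463.  22. 130.] [463.  22.] [ 8. 37.] 5.9 135.0
122 140 72 [493. 441. 131.] [494. 441.] [ 3. 76.] 4.4 140.0
140 165 20 [438. 213. 152.] [437. 211.] [12.  7.] 53.4 165.0
140 165 135 [496. 443. 149.] [497. 442.] [ 6. 76.] 2.6 159.0
165 190 37 [441. 220. 180.] [441. 221.] [10. 10.] 48.9 185.0
```

View pics/c0.png

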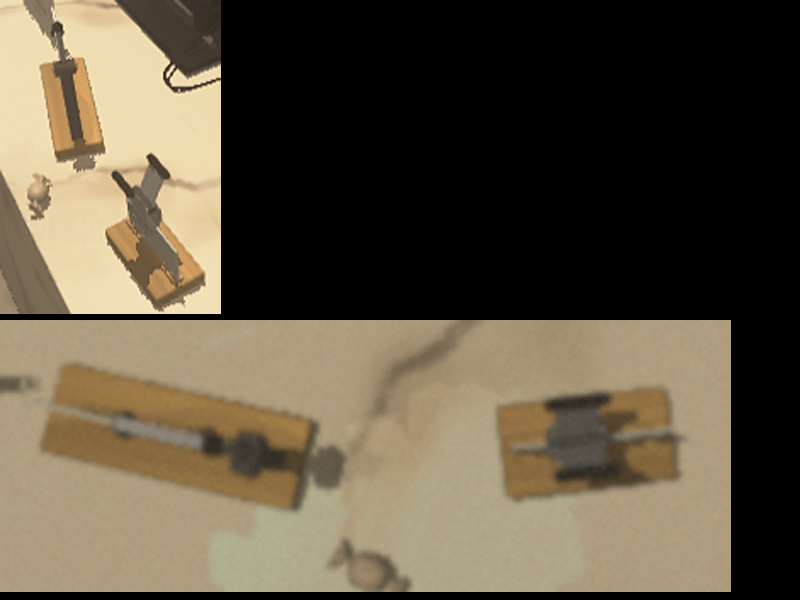

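The crop confirms a low lever with its tab over the post at c0(250,455), and a clip with black bars at c0(580,400) and (587,475). The stand is at (453.5,272) with yaw -0.244. The rack is at (443,7.5) with yaw 0.087. The clip's bars are centred near (442,18.5), z≈127.

```bash
cat >> h.py <<'E'
from scipy.spatial.transform import Rotation as Ro
def go(x,y,z,yaw):
    s=ctrl.read_state(); R=Ro.from_euler("xyz",s["tool_rot"]); G=Ro.from_euler("xyz",[np.pi,0,yaw])
    print("t",s["clock"],"shift cm",(R.inv().apply(np.array([x,y,z])-s["eef_pos"])/10).round(2),"rot",(R.inv()*G).as_rotvec().round(3))
E
python3 -c "
from h import *
go(450,257.5,235,1.327)"
```

```text
t 0.1 shift cm [-37.92 -29.59  -0.4 ] rot [-1.000e-03  1.000e-03  1.584e+00]
```

>>> {"api": "step_arm", "payload": {"commands": [-10,-8,-1,0,0,0.4,0,-38,-29.6,-0.5,0,0,1.584,0,-38,-29.6,-0.5,0,0,1.584,0,-38,-29.6,-0.5,0,0,1.584,0,-38,-29.6,-0.5,0,0,1.584,0,-38,-29.6,-0.5,0,0,1.584,0,-38,-29.6,-0.5,0,0,1.584,0,-38,-29.6,-0.5,0,0,1.584,0,-38,-29.6,-0.5,0,0,1.584,0,-38,-29.6,-0.5,0,0,1.584,0]}}

```text
clock: 1.1
eef_pos: [453.0, 253.8, 236.5]
tool_rot: [3.14, 0.001, 1.4]
force: [0.1, 0.3, -0.0]
width: 0.1
gripper_force: 0.0
```

```bash
python3 -c "
from h import *
go(450,257.5,235,1.327)
print(ctrl.read_state()['qpos'])"
```

```text
t 1.1 shift cm [ 0.31 -0.35  0.15] rot [0.001 0.001 0.073]
[-0.89376334  0.47190561  0.47799016  1.88250453 -0.27926616  0.85279113
 -0.44536909]
```

>>> {"api": "step_arm", "payload": {"commands": [0.3,-0.35,0.15,0,0,0.073,0,0.3,-0.35,0.15,0,0,0.073,0,0.3,-0.35,0.15,0,0,0.073,0]}}

```text
clock: 1.4
eef_pos: [447.2, 261.8, 234.5]
tool_rot: [-3.141, 0.0, 1.341]
force: [0.3, -0.2, 0.3]
width: -0.3
gripper_force: 0.0
```

```bash
python3 - <<'E'
from h import *
w=grab("wrist"); save(w,"w1")
c=cloud(w).reshape(-1,3); c=c[np.isfinite(c[:,0])]
st=np.array([453.5,272]);ys=np.array([.242,.970]);xs=np.array([.970,-.242])
L=np.c_[(c[:,:2]-st)@xs,(c[:,:2]-st)@ys,c[:,2]]
for lo,hi in((12,24),(105,118),(120,145),(145,163),(165,190)):
  m=(abs(L[:,0])<50)&(abs(L[:,1])<120)&(L[:,2]>lo)&(L[:,2]<hi); q=L[m]
  if len(q): print(lo,hi,len(q),np.percentile(q,[1,50,99],axis=0).round(1).tolist())
print(ctrl.read_state()["eef_pos"])
E
```

```text
12 24 11540 [[-28.5, -81.1, 15.8], [-3.2, 15.0, 18.4], [29.9, 84.1, 23.7]]
105 118 526 [[-5.2, -60.1, 105.9], [0.5, 41.1, 115.1], [6.5, 73.4, 116.8]]
120 145 1633 [[-5.9, -58.1, 124.6], [0.6, -10.1, 135.1], [10.8, 14.4, 139.0]]
[447.19383818 262.02015838 234.56498057]
```

View pics/w1.png

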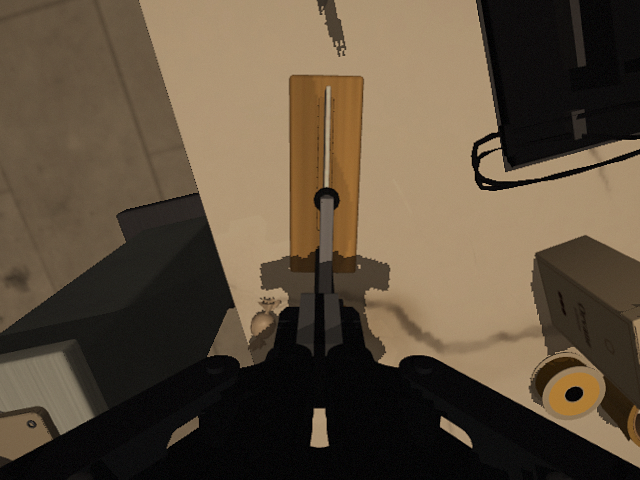

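The wrist view shows the lever arm lowered over the card, its end ring at (326,200), with the fingers above the post end.

```bash
python3 -c "
from h import *
go(450,257.5,150,1.327)"
```

```text
t 1.45 shift cm [-0.38  0.38  8.46] rot [-0.001  0.     0.014]
```

>>> {"api": "step_arm", "payload": {"commands": [0,0,4,0,0,0,0,0,0,8.3,0,0,0,0,0,0,8.3,0,0,0,0,0,0,8.3,0,0,0,0,0,0,8.3,0,0,0,0]}}

```text
clock: 1.95
eef_pos: [449.1, 262.0, 153.6]
tool_rot: [3.139, -0.002, 1.339]
force: [1.0, -0.2, 0.0]
width: -0.1
gripper_force: 0.0
```

```bash
python3 -c "
from h import *
go(432.5,181,150,1.327)"
```

```text
t 1.95 shift cm [-8.26  0.24  0.35] rot [ 0.002 -0.002  0.012]
```

>>> {"api": "step_arm", "payload": {"commands": [-1,0.2,0.3,0,0,0.01,0,-2,0.2,0.3,0,0,0.01,0,-3,0.2,0.3,0,0,0.01,0,-4,0.2,0.3,0,0,0.01,0,-5,0.2,0.3,0,0,0.01,0,-6,0.2,0.3,0,0,0.01,0,-7,0.2,0.3,0,0,0.01,0,-7.8,0.2,0.3,0,0,0.01,0,-8.5,0.2,0.3,0,0,0.01,0,-8.5,0.2,0.3,0,0,0.01,0]}}

```text
clock: 2.95
eef_pos: [433.2, 183.3, 150.9]
tool_rot: [3.137, -0.01, 1.33]
force: [1.3, 14.8, 12.3]
width: 0.1
gripper_force: 10.2
```

```bash
python3 - <<'E'
from h import *
d=grab("scene"); c=cv2.resize(d["image"][150:300,150:350],None,fx=4,fy=4,interpolation=2); cv2.imwrite("pics/s2.png",c[...,::-1])
go(432.5,181,150,1.327)
E
```

```text
t 3.0 shift cm [-0.24 -0.02  0.09] rot [ 0.005 -0.01   0.003]
```

View pics/s2.png

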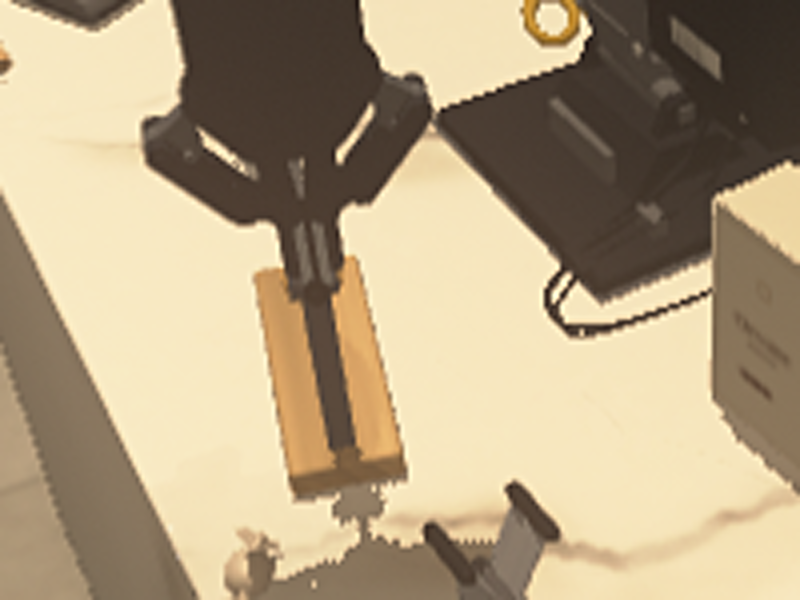

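The finger is at the tab, with the ball at (318,290), and the force suggests the lever is against its stop. I'll back off slightly and lift.

>>> {"api": "step_arm", "payload": {"commands": [0.4,0,0,0,0,0,0,0.4,0,-2,0,0,0,0,0.4,0,-5,0,0,0,0,0.4,0,-9,0,0,0,0,0.4,0,-11,0,0,0,0,0.4,0,-11,0,0,0,0.5]}}

```text
clock: 3.6
eef_pos: [432.4, 181.2, 261.0]
tool_rot: [3.138, -0.003, 1.327]
force: [0.8, -0.2, -0.5]
width: 13.4
gripper_force: 0.0
```

```bash
python3 -c "
from h import *
go(442,18.5,235,1.658)"
```

```text
t 3.6 shift cm [-15.56   4.85   2.58] rot [ 0.004 -0.002 -0.331]
```

>>> {"api": "step_arm", "payload": {"commands": [-4,1,0,0,0,-0.1,1,-21.4,4.9,2.5,0,0,-0.331,1,-21.4,4.9,2.5,0,0,-0.331,1,-21.4,4.9,2.5,0,0,-0.331,1,-21.4,4.9,2.5,0,0,-0.331,1,-21.4,4.9,2.5,0,0,-0.331,1,-21.4,4.9,2.5,0,0,-0.331,1,-21.4,4.9,2.5,0,0,-0.331,1]}}

```text
clock: 4.4
eef_pos: [426.6, -36.7, 233.2]
tool_rot: [-3.14, -0.0, 1.66]
force: [0.6, 0.3, 0.5]
width: 85.2
gripper_force: 0.0
```

```bash
python3 - <<'E'
from h import *
w=grab("wrist"); save(w,"w3"); t=grab("top"); s=grab("scene")
rk=np.array([443,7.5]);y=np.array([-.087,.996]);x=np.array([.996,.087])
for n,d in(("w",w),("t",t),("s",s)):
  c=cloud(d).reshape(-1,3); c=c[np.isfinite(c[:,0])]
  L=np.c_[(c[:,:2]-rk)@x,(c[:,:2]-rk)@y,c[:,2]]
  for lo,hi in((12,24),(60,74),(122,140)):
    m=(abs(L[:,0])<45)&(abs(L[:,1])<70)&(L[:,2]>lo)&(L[:,2]<hi); q=L[m]
    if len(q): print(n,lo,hi,len(q),np.percentile(q,[1,50,99],axis=0).round(1).tolist())
  st=np.array([453.5,272]);ys=np.array([.242,.970]);xs=np.array([.970,-.242])
  L=np.c_[(c[:,:2]-st)@xs,(c[:,:2]-st)@ys,c[:,2]]
  for lo,hi in((12,24),(108,118),(125,160),(160,190),(190,220)):
    m=(abs(L[:,0])<40)&(abs(L[:,1])<135)&(L[:,2]>lo)&(L[:,2]<hi); q=L[m]
    if len(q)>3: print(n,"stand",lo,hi,len(q),np.percentile(q,[1,50,99],axis=0).round(1).tolist())
go(442,18.5,112,1.658)
E
```

```text
w 12 24 5424 [[-28.2, -53.0, 15.5], [-3.0, -6.3, 18.4], [30.0, 55.1, 23.7]]
w 60 74 406 [[-0.9, -48.3, 61.6], [0.7, -16.4, 70.1], [2.8, 49.4, 72.0]]
w 122 140 1798 [[-22.4, -6.2, 122.6], [17.0, 12.5, 130.5], [24.4, 30.0, 132.5]]
t 12 24 875 [[-28.2, -53.0, 14.2], [-3.5, -12.4, 18.7], [30.8, 55.9, 23.5]]
t 60 74 49 [[0.0, -46.7, 63.6], [1.5, -16.4, 70.6], [5.9, 50.4, 73.6]]
t 122 140 162 [[-22.5, -5.9, 124.8], [17.6, 12.9, 131.1], [25.4, 30.5, 134.6]]
t stand 12 24 1633 [[-27.7, -82.0, 14.9], [4.6, 8.1, 19.2], [29.7, 84.7, 23.6]]
t stand 108 118 62 [[-2.1, -71.6, 108.6], [1.2, 23.6, 115.9], [5.7, 71.6, 117.8]]
t stand 125 160 183 [[-12.8, -111.4, 129.9], [0.3, -69.3, 138.3], [13.6, -56.9, 159.3]]
t stand 160 190 48 [[-3.5, -111.6, 160.1], [0.4, -59.3, 166.1], [4.4, -53.6, 188.7]]
t stand 190 220 70 [[-7.2, -54.2, 191.1], [0.2, -42.9, 202.9], [7.2, -35.9, 207.9]]
s 12 24 1205 [[-30.6, -55.5, 12.7], [-10.7, -14.2, 16.9], [28.1, 50.1, 23.6]]
s 60 74 151 [[-12.2, -51.1, 60.1], [-1.4, -8.9, 67.2], [9.0, 23.1, 73.9]]
s 122 140 178 [[-24.8, -9.0, 122.4], [-0.9, 7.5, 128.7], [22.5, 26.2, 131.2]]
s stand 12 24 212 [[-30.4, -88.4, 12.2], [-16.7, -69.4, 16.2], [28.7, 127.8, 19.9]]
s stand 125 160 35 [[-4.6, -68.5, 127.2], [-0.8, -64.5, 150.9], [6.6, 134.9, 159.2]]
s stand 160 190 67 [[-4.8, -65.1, 160.3], [-0.6, -59.5, 174.9], [3.1, -49.6, 189.8]]
s stand 190 220 69 [[-7.7, -57.7, 190.1], [-0.8, -46.4, 198.9], [6.4, -39.1, 204.2]]
t 4.55 shift cm [ 5.32  1.98 12.16] rot [-0.    -0.     0.003]
```

View pics/w3.png

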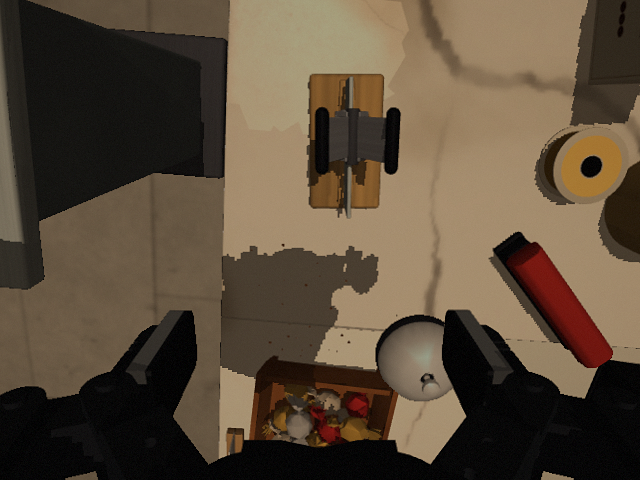

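The wrist view shows the clip at (355,140), square on the rack with the fingers open on either side. Before taking it I'll check the lever angle from the saved clouds.

```bash
python3 - <<'E'
from h import *
st=np.array([453.8,273.2]);ys=np.array([.242,.970]);xs=np.array([.970,-.242])
for n in("top","scene"):
  c=cloud(load(n)).reshape(-1,3); c=c[np.isfinite(c[:,0])]
  L=np.c_[(c[:,:2]-st)@xs,(c[:,:2]-st)@ys,c[:,2]]
  for nm,m in(("tab",(L[:,1]<-92)&(L[:,1]>-130)&(L[:,2]>135)),("arm",(L[:,1]>-70)&(L[:,1]<-25)&(L[:,2]>160))):
    q=L[m&(abs(L[:,0])<15)]; print(n,nm,len(q)); 
    if len(q)>3: print(np.percentile(q,[0,50,100],axis=0).round(1).tolist())
    if nm=="arm":
      k=np.polyfit(q[:,2],q[:,1],1); print("angle",np.arctan2(1,k[0]))
E
```

```text
top tab 49
[[-5.2, -113.9, 146.9], [0.6, -106.8, 158.7], [5.9, -93.5, 163.2]]
top arm 99
[[-7.4, -62.6, 160.3], [0.2, -50.3, 200.9], [7.4, -36.9, 208.6]]
angle 1.1369928440240848
scene tab 0
scene arm 136
[[-7.9, -67.2, 160.2], [-0.8, -57.0, 190.1], [7.2, -40.3, 204.3]]
angle 1.1502605082642225
```

```bash
python3 -c "
from h import *
go(451.4,263.5,250,1.327)"
```

```text
t 4.55 shift cm [29.64  5.12 -1.63] rot [-0.001 -0.     0.334]
```

>>> {"api": "step_arm", "payload": {"commands": [2,0,-1.6,0,0,0,0,6,1,-1.6,0,0,0.1,0,29.6,5.1,-1.6,0,0,0.334,0,29.6,5.1,-1.6,0,0,0.334,0,29.6,5.1,-1.6,0,0,0.334,0,29.6,5.1,-1.6,0,0,0.334,0,29.6,5.1,-1.6,0,0,0.334,0,29.6,5.1,-1.6,0,0,0.334,0,29.6,5.1,-1.6,0,0,0.334,0,29.6,5.1,-1.6,0,0,0.334,0]}}

```text
clock: 5.55
eef_pos: [451.7, 260.9, 249.7]
tool_rot: [-3.141, 0.001, 1.324]
force: [0.1, 0.1, -0.3]
width: 0.4
gripper_force: 0.0
```

```bash
python3 -c "
from h import *
go(451.4,263.5,185,1.327)"
```

```text
t 5.55 shift cm [ 0.25 -0.09  6.47] rot [-0.     0.001 -0.003]
```

>>> {"api": "step_arm", "payload": {"commands": [0.2,0,4,0,0,0,0,0.2,0,6.5,0,0,0,0,-0.8,0,6.5,0,0,0,0,-1.6,0,6.5,0,0,0,0,-2.2,0,6.5,0,0,0,0,-2.8,0,6.5,0,0,0,0,-3.3,0,6.5,0,0,0,0,-3.3,0,6.5,0,0,0,0,-3.3,0,6.5,0,0,0,0]}}

```text
clock: 6.45
eef_pos: [447.7, 244.0, 186.9]
tool_rot: [3.135, -0.022, 1.332]
force: [7.4, 33.8, -23.5]
width: 0.0
gripper_force: 17.1
```

>>> {"api": "step_arm", "payload": {"commands": [1.5,0,0,0,0,0,0,4,0,-2,0,0,0,0,5,0,-6,0,0,0,0,9,0,-6,0,0,0,0,9,0,-6,0,0,0,0]}}

```text
clock: 6.95
eef_pos: [467.7, 322.0, 248.0]
tool_rot: [3.138, -0.008, 1.329]
force: [-0.2, -0.5, -0.6]
width: -0.0
gripper_force: 0.0
```

```bash
python3 - <<'E'
from h import *
st=np.array([453.8,273.2]);ys=np.array([.242,.970]);xs=np.array([.970,-.242])
for n in("top","scene"):
  d=grab(n)
  if n=="scene": c=cv2.resize(d["image"][150:300,150:350],None,fx=4,fy=4,interpolation=2); cv2.imwrite("pics/s4.png",c[...,::-1])
  c=cloud(d).reshape(-1,3); c=c[np.isfinite(c[:,0])]
  L=np.c_[(c[:,:2]-st)@xs,(c[:,:2]-st)@ys,c[:,2]]
  for nm,m in(("tab",(L[:,1]<-92)&(L[:,1]>-130)&(L[:,2]>135)),("arm",(L[:,1]>-80)&(L[:,1]<-25)&(L[:,2]>160))):
    q=L[m&(abs(L[:,0])<15)]; print(n,nm,len(q)); 
    if len(q)>3: print(np.percentile(q,[0,50,100],axis=0).round(1).tolist())
    if nm=="arm":
      k=np.polyfit(q[:,2],q[:,1],1); print("angle",np.arctan2(1,k[0]))
  # predicted pixel of ball/arm end
  for th in(1.1,1.2,1.35):
    P=[]
    for r,a in((78,th),(50,th+1.571-.35)):
      yy=-75+r*np.cos(a);P.append([*(st+yy*ys),128+r*np.sin(a)])
    print(th,proj(d,P).round(0).tolist())
E
```

```text
top tab 49
[[-5.1, -113.7, 146.1], [0.7, -106.5, 158.6], [5.9, -92.9, 164.0]]
top arm 100
[[-7.4, -62.4, 162.1], [0.3, -50.4, 201.3], [7.4, -37.1, 207.5]]
angle 1.1199650475152167
1.1 [[232.0, 300.0], [272.0, 309.0]]
1.2 [[236.0, 301.0], [274.0, 310.0]]
1.35 [[242.0, 302.0], [277.0, 310.0]]
scene tab 35
[[-5.7, -117.8, 148.5], [-0.9, -113.8, 156.8], [4.1, -109.4, 159.8]]
scene arm 136
[[-7.9, -66.0, 160.2], [-0.8, -57.0, 190.9], [7.2, -39.7, 204.3]]
angle 1.1658699997362092
1.1 [[221.0, 181.0], [228.0, 217.0]]
1.2 [[221.0, 182.0], [229.0, 220.0]]
1.35 [[221.0, 184.0], [229.0, 224.0]]
```

View pics/s4.png

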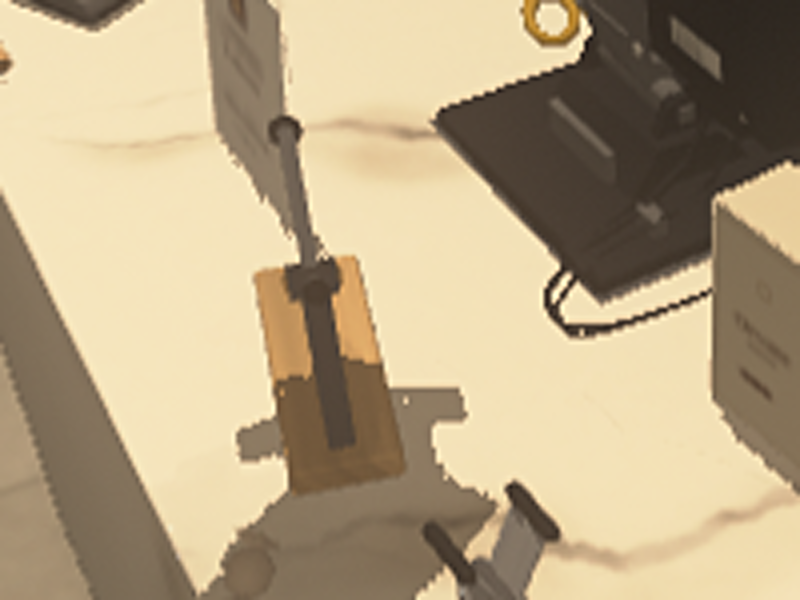

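The 34 N push moved nothing, and in this view the tab ball at (315,290) and arm end at (285,128) fit the stop, so the lever is fully raised. Next is the clip.

```bash
python3 -c "
from h import *
go(443,19.6,245,1.658)"
```

```text
t 7.05 shift cm [-29.38   4.96   0.1 ] rot [ 0.002 -0.001 -0.333]
```

>>> {"api": "step_arm", "payload": {"commands": [-4,0.6,0,0,0,-0.05,0.72,-29.4,5,0.1,0,0,-0.333,0.72,-29.4,5,0.1,0,0,-0.333,0.72,-29.4,5,0.1,0,0,-0.333,0.72,-29.4,5,0.1,0,0,-0.333,0.72,-29.4,5,0.1,0,0,-0.333,0.72,-29.4,5,0.1,0,0,-0.333,0.72,-29.4,5,0.1,0,0,-0.333,0.72,-29.4,5,0.1,0,0,-0.333,0.72,-29.4,5,0.1,0,0,-0.333,0.72]}}

```text
clock: 8.05
eef_pos: [442.8, 21.2, 243.8]
tool_rot: [3.142, -0.001, 1.66]
force: [-0.1, 0.0, -1.3]
width: 61.5
gripper_force: 0.0
```

```bash
python3 -c "
from h import *
go(443,19.6,112,1.658);s=ctrl.read_state();print(s['width'],s['eef_pos'])"
```

```text
t 8.05 shift cm [-1.700e-01  1.000e-02  1.318e+01] rot [ 0.    -0.001  0.002]
61.529863715464266 [442.80369478  21.16761581 243.83365342]
```

>>> {"api": "step_arm", "payload": {"commands": [-0.1,0,4,0,0,0,0.72,-0.1,0,8,0,0,0,0.72,-0.1,0,10.5,0,0,0,0.72,-0.1,0,12,0,0,0,0.72,-0.1,0,13.2,0,0,0,0.72,-0.1,0,13.2,0,0,0,0.72,-0.1,0,13.2,0,0,0,0.72]}}

```text
clock: 8.75
eef_pos: [443.0, 19.7, 111.8]
tool_rot: [-3.141, -0.0, 1.66]
force: [-0.4, 0.5, 0.2]
width: 61.4
gripper_force: 0.0
```

```bash
python3 - <<'E'
from h import *
go(443,19.6,112,1.658)
d=grab("scene");t=grab("top")
c=np.hstack([cv2.resize(d["image"][230:380,220:320],(400,600),interpolation=2),cv2.resize(t["image"][225:375,300:400],(400,600),interpolation=2)])
cv2.imwrite("pics/s5.png",c[...,::-1])
E
```

```text
t 8.75 shift cm [-0.01  0.   -0.02] rot [-0.    -0.     0.002]
```

View pics/s5.png

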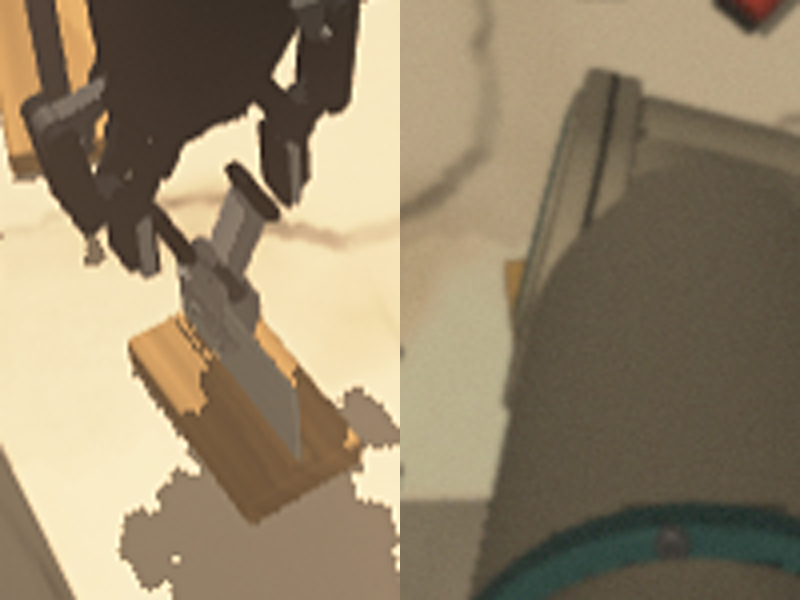

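The pads straddle both bars, at (150,250) and (290,170) in the left crop. Closing.

>>> {"api": "step_arm", "payload": {"commands": [0,0,0,0,0,0,0.55,0,0,0,0,0,0,0.45,0,0,0,0,0,0,0.35,0,0,0,0,0,0,0.25,0,0,0,0,0,0,0.15,0,0,0,0,0,0,0,0,0,0,0,0,0,0,0,0,0,0,0,0,0]}}

```text
clock: 9.65
eef_pos: [442.8, 18.7, 111.8]
tool_rot: [-3.141, -0.0, 1.658]
force: [0.0, 0.9, -0.6]
width: 17.3
gripper_force: 58.5
```

>>> {"api": "step_arm", "payload": {"commands": [0,0,-1,0,0,0,0,0,0,-2,0,0,0,0,0,0,-4,0,0,0,0,0,0,-7,0,0,0,0,0,0,-9,0,0,0,0,0,0,-9,0,0,0,0]}}

```text
clock: 10.25
eef_pos: [444.9, 18.7, 204.9]
tool_rot: [3.135, -0.0, 1.658]
force: [1.1, -0.5, -1.3]
width: 16.9
gripper_force: 58.7
```

```bash
python3 - <<'E'
from h import *
d=grab("scene");t=grab("wrist")
c=np.hstack([cv2.resize(d["image"][200:350,220:320],(400,600),interpolation=2),cv2.resize(t["image"][180:480,220:420],(400,600),interpolation=2)])
cv2.imwrite("pics/s6.png",c[...,::-1])
s=ctrl.read_state();print(s["eef_pos"],s["width"],s["gripper_force"],s["force"])
E
```

```text
[443.02274009  18.98354685 202.45796674] 16.725274025195354 58.66687059402466 [ 0.34167404 -0.97935609  0.06997185]
```

View pics/s6.png

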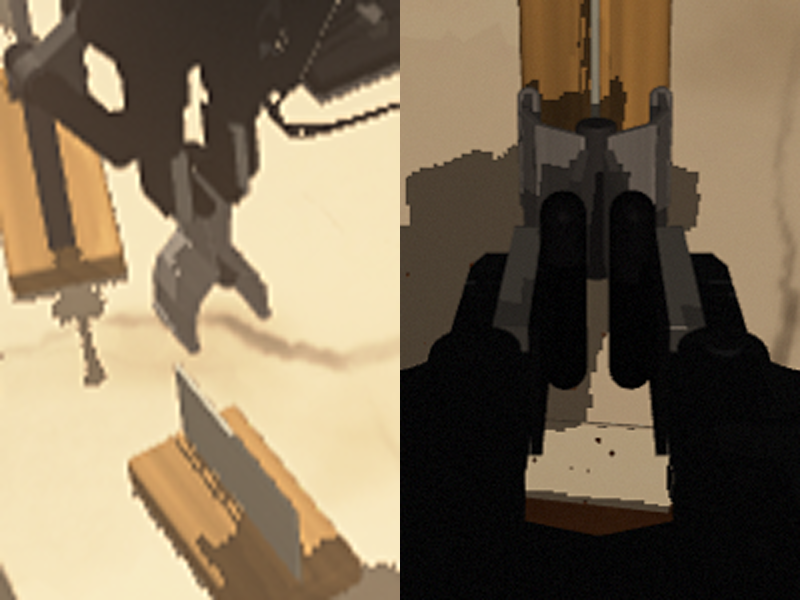

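The clip is off the rack and held fully gaping, with its jaws at (190,340) and (265,310) left. I'll measure the jaw depth relative to the TCP.

```bash
python3 - <<'E'
from h import *
s=ctrl.read_state();e=s["eef_pos"];yaw=s["tool_rot"][2]
tx=np.array([np.cos(yaw),np.sin(yaw)]);ty=np.array([np.sin(yaw),-np.cos(yaw)])
for n in("wrist","scene"):
  d=load(n);c=cloud(d).reshape(-1,3); c=c[np.isfinite(c[:,0])]
  L=np.c_[(c[:,:2]-e[:2])@tx,(c[:,:2]-e[:2])@ty,c[:,2]-e[2]]
  for lo in range(-66,36,6):
    m=(abs(L[:,0])<32)&(abs(L[:,1])<30)&(L[:,2]>=lo)&(L[:,2]<lo+6);q=L[m]
    if len(q)>2: print(n,lo,len(q),np.percentile(q,[0,50,100],axis=0)[:,:2].round(1).tolist())
go(453.8,273.2,158,1.327)
E
```

```text
wrist -66 279 [[-14.9, -19.7], [11.2, 13.9], [17.2, 19.7]]
wrist -60 111 [[-13.5, -19.3], [14.3, -15.3], [16.9, 19.3]]
wrist -54 33 [[15.1, -17.3], [16.1, 15.4], [16.5, 17.4]]
wrist -48 250 [[-12.9, -17.4], [4.2, -15.1], [16.5, 17.7]]
wrist -42 431 [[-11.1, -16.4], [5.2, -13.6], [16.5, 16.4]]
wrist -36 1010 [[-8.4, -14.2], [8.7, -3.5], [18.5, 14.2]]
wrist -30 1254 [[-17.6, -8.9], [9.5, 0.1], [18.7, 9.3]]
wrist -24 169 [[-12.1, -3.9], [7.0, 2.2], [13.6, 4.6]]
wrist -18 142 [[-12.5, -4.3], [10.3, 2.6], [14.0, 4.9]]
wrist -12 102 [[8.4, -4.9], [13.0, -2.6], [13.7, 5.4]]
wrist -6 44 [[12.3, -5.2], [13.2, 3.8], [13.6, 5.8]]
wrist 0 33 [[9.4, -14.2], [9.8, 10.7], [10.2, 15.1]]
wrist 6 471 [[-10.2, -21.0], [9.9, -1.7], [19.4, 21.8]]
wrist 12 4351 [[-17.9, -21.6], [5.8, -1.7], [19.7, 22.3]]
wrist 18 829 [[-11.7, -21.8], [6.6, 8.6], [10.9, 22.3]]
wrist 24 931 [[-11.4, -21.7], [6.7, -8.0], [10.9, 22.3]]
wrist 30 800 [[-11.6, -21.7], [9.7, 8.5], [11.1, 22.2]]
scene -66 52 [[-18.6, -20.4], [-7.3, -16.9], [13.7, 18.4]]
scene -60 43 [[-18.2, -19.2], [-8.2, -17.9], [11.7, 16.4]]
scene -54 41 [[-18.
[... 193 characters left out ...]
7, -9.7], [13.8, 13.6]]
scene -30 87 [[-20.0, -9.9], [-10.2, -4.3], [15.3, 6.4]]
scene -24 30 [[-15.0, -5.0], [-9.4, -3.6], [9.2, 3.5]]
scene -18 34 [[-15.8, -5.4], [-7.9, 1.7], [5.4, 4.3]]
scene -12 26 [[-15.1, -5.8], [-10.4, -0.6], [-1.9, 4.7]]
scene -6 16 [[-16.0, -6.4], [-13.3, 3.3], [-7.6, 4.4]]
scene 0 39 [[-14.7, -15.1], [-9.5, 3.8], [11.2, 15.0]]
scene 6 56 [[-19.9, -20.8], [-12.5, 1.6], [5.8, 21.5]]
scene 12 171 [[-21.5, -22.1], [-9.8, 3.6], [15.1, 22.1]]
scene 18 71 [[-14.9, -22.4], [-8.8, -10.2], [8.5, 22.1]]
scene 24 77 [[-14.9, -22.4], [-9.3, -9.8], [6.8, 21.1]]
scene 30 76 [[-14.7, -22.6], [-9.7, 8.2], [8.7, 21.3]]
t 10.35 shift cm [25.23  3.29  4.46] rot [ 0.001 -0.001  0.331]
```

```bash
python3 - <<'E'
from h import *
s=ctrl.read_state();e=s["eef_pos"];yaw=s["tool_rot"][2]
tx=np.array([np.cos(yaw),np.sin(yaw)]);ty=np.array([np.sin(yaw),-np.cos(yaw)])
for n in("wrist","scene"):
  d=load(n);c=cloud(d).reshape(-1,3); c=c[np.isfinite(c[:,0])]
  L=np.c_[(c[:,:2]-e[:2])@tx,(c[:,:2]-e[:2])@ty,c[:,2]-e[2]]
  for lo in list(range(-90,-51,3))+list(range(2,24,2)):
    m=(abs(L[:,0])<24)&(abs(L[:,1])<26)&(L[:,2]>=lo)&(L[:,2]<lo+3);q=L[m]
    if len(q)>2: print(n,lo,len(q),np.percentile(q,[1,50,99],axis=0)[:,:2].round(1).tolist())
E
```

```text
wrist -66 4 [[14.8, 14.0], [16.0, 14.7], [16.9, 16.9]]
wrist -63 275 [[-13.8, -19.7], [11.1, 13.9], [17.1, 19.7]]
wrist -60 82 [[-13.2, -19.3], [13.3, -15.3], [16.8, 19.0]]
wrist -57 29 [[12.1, -17.4], [15.5, -15.4], [16.4, 17.3]]
wrist -54 15 [[15.9, -17.1], [16.1, 15.6], [16.4, 17.2]]
wrist 2 20 [[9.5, -14.2], [9.8, -10.5], [10.0, 14.7]]
wrist 4 69 [[8.1, -15.0], [9.9, -10.2], [10.4, 15.1]]
wrist 6 139 [[5.4, -19.6], [10.0, -10.1], [10.4, 20.5]]
wrist 8 233 [[5.4, -20.0], [9.9, 4.1], [18.9, 20.6]]
wrist 10 622 [[-14.5, -20.0], [10.1, 2.4], [19.4, 21.2]]
wrist 12 2432 [[-16.6, -19.5], [6.1, 2.5], [19.0, 19.8]]
wrist 14 3213 [[-16.0, -19.1], [4.1, -2.1], [17.9, 19.8]]
wrist 16 587 [[-13.9, -21.3], [6.3, -5.2], [16.0, 21.8]]
wrist 18 391 [[-5.8, -21.2], [6.4, 8.6], [10.6, 22.0]]
wrist 20 432 [[-10.5, -21.2], [6.4, 8.6], [10.6, 22.0]]
wrist 22 415 [[-11.1, -21.4], [6.8, -8.0], [10.6, 21.8]]
scene -66 7 [[-18.2, -19.6], [-15.3, -17.0], [3.2, 17.1]]
scene -63 45 [[-18.5, -20.4], [-6.5, -16.8], [13.0, 18.1]]
scene -60 26 [[-18.0, -19.2], [-8.2, -18.1], [10.8, 16.2]]
scene -57 17 [[-17.7, -18.4], [-7.3, 14.3], [9.2, 16.3]]
scene -54 25 [[-17.8, -18.9], [-7.4, -17.5], [10.2, 16.5]]
scene 2 21 [[-14.6, -15.1], [-7.4, 4.0], [10.9, 13.1]]
scene 4 17 [[-14.3, -15.0], [-12.0, 3.8], [10.6, 14.8]]
scene 6 17 [[-19.2, -19.0], [-13.1, -9.9], [-0.6, 19.0]]
scene 8 30 [[-19.7, -19.8], [-13.6, -6.5], [-8.3, 21.0]]
scene 10 55 [[-19.8, -21.5], [-11.8, 1.5], [5.5, 21.5]]
scene 12 112 [[-20.7, -21.9], [-9.9, 3.6], [13.7, 19.9]]
scene 14 95 [[-19.5, -22.0], [-8.9, 4.9], [14.2, 21.0]]
scene 16 47 [[-14.8, -22.3], [-9.5, 7.2], [7.8, 21.6]]
scene 18 40 [[-14.6, -22.4], [-8.8, 8.4], [8.0, 21.3]]
scene 20 36 [[-14.6, -22.3], [-9.0, -0.3], [6.8, 21.7]]
scene 22 33 [[-14.7, -22.2], [-9.3, -10.2], [3.2, 20.1]]
```

>>> {"api": "step_arm", "payload": {"commands": [0,0,-4,0,0,0,0,0,0,-8,0,0,0,0,0,0,-10.5,0,0,0,0,0,0,-10.5,0,0,0,0,2,0.3,-10.5,0,0,0.05,0,5,0.6,-10.5,0,0,0.1,0,8,1,-10.5,0,0,0.15,0,12,1.5,-10.5,0,0,0.2,0,16,2,-10.5,0,0,0.26,0,20,2.6,-10.5,0,0,0.331,0]}}

```text
clock: 11.35
eef_pos: [450.1, 221.3, 304.8]
tool_rot: [-3.139, 0.002, 1.324]
force: [1.3, 0.4, 0.2]
width: 16.9
gripper_force: 58.8
```

```bash
python3 -c "
from h import *
go(454.5,273,310,1.327);s=ctrl.read_state();print(s['width'],s['eef_pos'])"
```

```text
t 11.35 shift cm [ 5.11 -0.84 -0.53] rot [-0.003  0.002 -0.003]
16.874550529998793 [450.12745294 221.34796016 304.81559802]
```

>>> {"api": "step_arm", "payload": {"commands": [2,-0.3,0,0,0,0,0,4,-0.7,0,0,0,0,0,5.1,-0.8,0,0,0,0,0,5.1,-0.8,0,0,0,0,0,5.1,-0.8,2,0,0,0,0,5.1,-0.8,5,0,0,0,0,5.1,-0.8,7,0,0,0,0,5.1,-0.8,7,0,0,0,0,5.1,-0.8,7,0,0,0,0]}}

```text
clock: 12.25
eef_pos: [456.4, 270.2, 237.1]
tool_rot: [3.142, 0.001, 1.325]
force: [0.4, -1.0, -0.6]
width: 17.2
gripper_force: 58.8
```

```bash
python3 - <<'E'
from h import *
go(454.5,273,163,1.327)
w=grab("wrist");s=ctrl.read_state();e=s["eef_pos"];print(e,s["width"])
c=cloud(w).reshape(-1,3); c=c[np.isfinite(c[:,0])]
st=np.array([453.8,273.2]);ys=np.array([.242,.970]);xs=np.array([.970,-.242])
L=np.c_[(c[:,:2]-st)@xs,(c[:,:2]-st)@ys,c[:,2]]
for lo,hi in((12,24),(108,120)):
  q=L[(abs(L[:,0])<50)&(abs(L[:,1])<120)&(L[:,2]>lo)&(L[:,2]<hi)]
  if len(q): print(lo,len(q),np.percentile(q,[1,50,99],axis=0).round(1).tolist())
q=L[(abs(L[:,0])<8)&(abs(L[:,1])<80)&(L[:,2]>111)&(L[:,2]<119)]
if len(q)>5: print("card line",np.polyfit(q[:,1],q[:,0],1),q[:,1].min(),q[:,1].max())
l=(e[:2]-st);print("tcp local",l@xs,l@ys)
cv2.imwrite("pics/w7.png",w["image"][...,::-1])
E
```

```text
t 12.25 shift cm [ 0.23 -0.25  7.41] rot [ 0.     0.001 -0.002]
[456.8760615  270.79468124 237.7358798 ] 16.67479781735885
12 9555 [[-28.2, -44.9, 15.7], [2.7, 26.7, 18.5], [29.8, 83.8, 23.8]]
108 667 [[-0.6, -10.9, 113.4], [0.9, 32.1, 115.1], [2.3, 71.7, 116.9]]
card line [0.00489242 0.7382389 ] -11.909813784958429 72.23106522458286
tcp local 3.5658667921314753 -1.5887523186284218
```

View pics/w7.png

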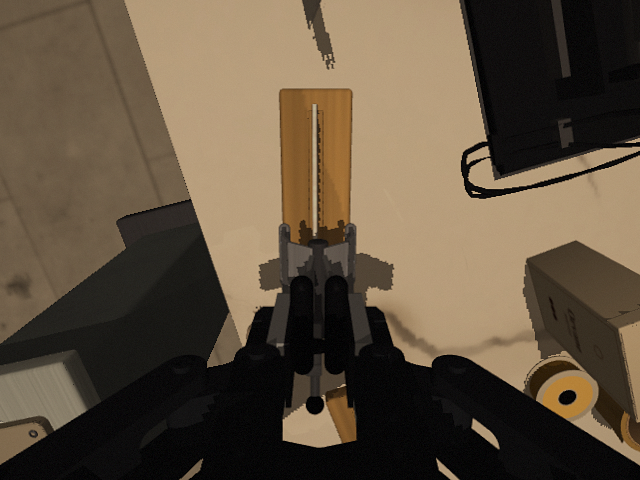

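The clip straddles the card line, with jaws at (285,235) and (350,235) and the card at (315,170). It needs to move about 3 mm in -y of the tool, then down.

>>> {"api": "step_arm", "payload": {"commands": [0.1,-0.28,0,0,0,0,0,0.1,-0.28,1,0,0,0,0,0.1,-0.28,2.5,0,0,0,0,0.1,-0.28,4,0,0,0,0,0.1,-0.28,5,0,0,0,0,0.1,-0.28,6,0,0,0,0,0.1,-0.28,6.8,0,0,0,0,0.1,-0.28,7.4,0,0,0,0,0.1,-0.28,7.4,0,0,0,0,0.1,-0.28,7.4,0,0,0,0]}}

```text
clock: 13.3
eef_pos: [453.7, 273.3, 162.9]
tool_rot: [3.141, -0.0, 1.327]
force: [1.4, 0.4, 0.2]
width: 17.1
gripper_force: 58.8
```

```bash
python3 - <<'E'
from h import *
w=grab("wrist");d=grab("scene");s=ctrl.read_state();e=s["eef_pos"];print(e,s["width"],s["gripper_force"],s["force"],s["clock"])
c=cloud(w).reshape(-1,3); c=c[np.isfinite(c[:,0])]
st=np.array([453.8,273.2]);ys=np.array([.242,.970]);xs=np.array([.970,-.242])
L=np.c_[(c[:,:2]-st)@xs,(c[:,:2]-st)@ys,c[:,2]]
q=L[(abs(L[:,0])<6)&(abs(L[:,1])<80)&(L[:,2]>111)&(L[:,2]<119)]
if len(q)>5: print("card line",np.polyfit(q[:,1],q[:,0],1),q[:,1].min(),q[:,1].max(),np.median(q[:,2]))
l=(e[:2]-st);print("tcp local",l@xs,l@ys)
for lo in range(93,150,6):
  q=L[(abs(L[:,0])>4)&(abs(L[:,0])<24)&(abs(L[:,1])<24)&(L[:,2]>lo)&(L[:,2]<lo+6)]
  if len(q)>2: print(lo,len(q),np.percentile(q,[1,50,99],axis=0)[:,:2].round(1).tolist())
C=np.hstack([cv2.resize(d["image"][150:275,190:290],(400,500),interpolation=2),cv2.resize(w["image"][60:310,220:420],(400,500),interpolation=2)])
cv2.imwrite("pics/s8.png",C[...,::-1])
E
```

```text
[453.87719165 273.4650812  163.23083956] 17.179282631256083 58.79697024822235 [ 0.79180913  0.24295793 -0.60490349] 13.4
card line [0.0046309  0.38464598] -61.501243449332584 72.66233992140606 115.32622743065257
tcp local 0.010726247679308017 0.2758091456899974
93 7 [[-20.5, 4.7], [13.1, 14.8], [18.7, 17.0]]
99 352 [[-20.5, -13.8], [-14.9, 11.7], [18.7, 17.1]]
105 42 [[-18.3, 12.5], [-16.3, 16.1], [16.5, 16.4]]
111 66 [[-18.2, -12.3], [14.6, 15.9], [16.6, 16.5]]
117 420 [[-18.0, -11.5], [-15.5, 4.1], [16.5, 16.4]]
123 676 [[-15.9, -7.9], [-11.6, 6.8], [14.3, 16.4]]
129 920 [[-12.9, 1.4], [-5.4, 10.3], [10.8, 17.3]]
135 34 [[-5.4, 10.4], [-4.2, 13.4], [4.7, 16.3]]
141 11 [[-5.0, 13.1], [-4.7, 13.3], [-4.2, 13.9]]
147 21 [[-5.4, 12.8], [-4.5, 13.2], [4.3, 13.8]]
```

View pics/s8.png

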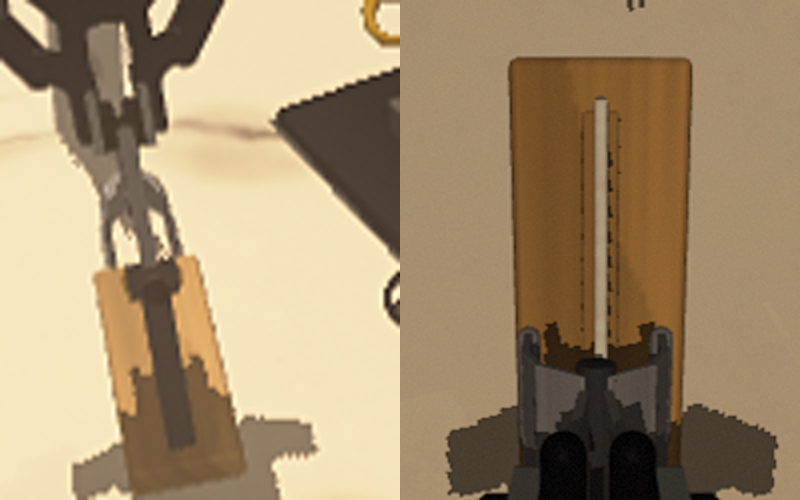

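The jaws straddle the card centrally without touching, at (528,360) and (662,360) with the card at (600,230). The lever is up, so I'll let it settle and hand in.

>>> {"api": "step_arm", "payload": {"commands": [0,0,0,0,0,0,0,0,0,0,0,0,0,0,0,0,0,0,0,0,0,0,0,0,0,0,0,0,0,0,0,0,0,0,0]}}

```text
clock: 13.9
eef_pos: [453.5, 273.3, 162.8]
tool_rot: [-3.142, -0.0, 1.327]
force: [0.2, -1.1, -1.2]
width: 17.0
gripper_force: 58.8
```

```bash
python3 -c "
from cell import ctrl
print(ctrl.finish_job())"
```

```text
the job is handed in; nothing more can be done
None
```

I handed the job in at about 14 s with the lever pushed to its stop and the clip held squeezed open astride the middle of the card, not touching it; no verdict came back.

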